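# Balance the microphone boom on the rocking stand

## Robot

A 6-joint arm with a two-finger parallel gripper is mounted at the origin on the work surface. World frame = base frame: x ahead of the robot, y to its left, z up, the work surface at z = 0. Lengths are in m, angles in rad, forces in N, time in s.
With the tool pointing down it reaches from about 0.35 to 0.85 m from the base axis. Payload 8.1 kg.
Tool frame: the origin (TCP) lies between the finger pads; the fingertips stand 22 mm ahead of it and the grasp point (between the pads) lies 3 mm ahead of it; z points along the fingers, y is the line along which they close (so a half turn about z gives the same grasp; the last joint's range is limited). The gripper opens to 93 mm and grips with 3 to 60 N. Pads are 15 mm wide; open, the fingers measure 128 mm over their backs; the gripper's body (75 mm by 188 mm) begins 65 mm behind the grasp point.
Start: joints at [1.231, 0.13, 1.488, -0, 1.523, -0.085], TCP at [0.151, 0.581, 0.241] pointing down, gripper open.
Joint ranges: [-2.96, 2.96], [-0.89, 2.26], [0.02, 2.5], [-1.34, 4.48], [0, 2.73], [-2.66, 2.66]. Speed limits (rad/s): [2.39, 2.39, 2.79, 3.14, 3.14, 3.14].

## Interface

Orientations are given as a 3x3 rotation matrix whose columns are the frame's x, y, z axes.
In Python, from rig import get_state, camera, camera_params, sign_off, boxes_of gives the robot as it stands.
- The arm moves only by the tool play_rows, never from a script. Its argument "steps" is text: rows parted by semicolons, each of 7 numbers parted by spaces: the shift along the world's x, y, z scaled (see below), then the turn, a rotation vector about the world's x, y, z scaled (see below), then the opening, from -1 (shut) to 1 (fully open), so that 0 is half open. A call has 1 to 5 rows; each row is the pose to reach, as a shift and turn from the pose commanded when the call began; what a row does not reach only later rows make up. The controller multiplies each number of a shift by 500 mm and each number of a turn by 90 degrees. A row lasts 1/12 s, in which the tool goes at most 41.7 mm and 7.16 degrees, less where a joint would pass 70% of its speed; a pose out of reach is approached as far as the arm can. A call with a number of a shift or a turn outside -1 to 1 is refused whole. A call with a gripper value outside its range is refused whole. The fingers move at their own pace and stop on an object; "squeeze" is the grip in N (left out, the last holds). Time passes only in rows, so rows that repeat a pose let the fingers close. It gives the time, the measured TCP pose, the force, the opening and the grip force at its end, in the units of the state.
- get_state(): the state, without advancing time (a new reading comes with each control period).
- camera(name): name is "side" or "top" or "wrist"; returns (picture, depth): 420x560x3 uint8, red, green, blue; 420x560 float32, m along the optical axis (not along the pixel's ray), 0 where there is no reading.
- camera_params(name): a dict with "fovy" (degrees; the focal length in pixels is half the picture's height over the tangent of half this angle, whatever the lens; pixels are square), "cx", "cy" (the principal point, pixels), "origin" and "attitude" of the camera in the world. Camera axes: x right, y down, z forward; pixel columns grow to the right and rows downward; lengths in m; the calibration is good to about 2 mm. A picture is of the moment at which its call begins: read the wrist's pose just before it. camera_params takes no time and is no camera call; for the wrist camera it gives the pose at the moment of the call.
- sign_off(): hands the job in; it is judged then, once.
Trained networks look in the newest picture that a camera, given by its name, has taken for a name from the list of things; names that differ only in an ending like _2 or _b are one class to them, and where a whole thing is asked for, a point or a joint stands for the part that bears it (a point fixed in the world has none). Each returns a list of dicts, best first, with "confidence" (0 to 1); they miss things now and then, are a little off and sometimes report something else, mostly with a low value. They report only what shows in the picture. A call takes as long as a camera call. They do not tell look-alikes from the thing itself.
- boxes_of(camera, name): "uv" ([column, row] in pixels, amid what is visible of it).
The state is a dict: "clock": time; "q": joint angles; "dq": joint speeds; "tau": joint torques, N m; "tool_pos": TCP position; "orientation": TCP orientation; "ft_force": force on the tool from outside, world axes, zero at the start; "torque": the same for the moment, N m; "gripper_width": opening from 0.0 (shut) to 1.0 (fully open); "grip_force": force on a finger pad.
Only numpy, scipy, OpenCV 4.12 (cv2) and the standard library are available. Lean on these libraries where they do the work, as an engineer would, in place of code of your own. Each camera call takes 0.05 s, during which the arm holds its last target. There are 200 camera calls.

## Task

Find the microphone boom's balance point by trial lifts from its rack, a little at a time and never letting it tip, then set it gently down into both forks of the stand's rocking head at that point and let go, so that it stays there level by itself. Leave everything else on the table where it is.

Things in the scene. Friction and masses are not known exactly. Their poses are not given: they have to be found in the camera images.
- boom: Microphone boom: plain aluminium square tube, 16 x 16 mm, 400 mm long, microphone on its +y end, round end weight on its -y end. Origin: middle of the tube's length, on its underside; y along the tube, z up. It weighs 0.5 to 0.63 kg. Unseen ballast locked in the tube puts the balance point anywhere within about 95 mm of the origin along y. It starts lying level in the rack.
- mic_end (a point): Tip of the black microphone (36 mm across) on the boom: 290 mm from the boom's origin along +y, on the tube's centre line.
- weight_end (a point): End face of the boom's dark steel round end weight (40 mm across): 240 mm from the boom's origin along -y, on the tube's centre line.
- rack: Low dark steel rest rack fixed to the table: two notched posts at y = -160 and +160 mm, each 20 mm thick along y. Origin: under its centre on the table; the boom lies along its y, its underside 60 mm above the table. Notches 28 mm wide with lips 10 mm high. Its foot is 34 mm wide and 10 mm high, so fingers can pass below the tube between the posts.
- stand: Low round-footed microphone stand fixed to the table (foot 100 mm across, 10 to 20 mm high, then a post), carrying the rocking head on a stiff rubber buffer that gives 6 mm at most (2.5 N per mm; about 2 mm under the boom's weight). Origin: under its centre on the table; a boom in its head lies along its y.
- saddle (a point): Middle of the rocking head's seat, where the boom's underside bears, 80 mm above the table; y runs along the notches. The head is two aluminium forks, each 8 mm thick, centred at y = -27 and +27 mm: 46 mm is free between them for fingers, down to 25 mm below the seat, where a 12 mm wide cross piece joins them. Each notch is 21 mm wide, flaring to 29 mm, and rises 22 mm above the seat.
- head (a joint): Rocking of the stand's head about its x axis, which lies 30 mm below the seat, rad; 0 is level, positive lifts its +y side, stops at +-0.35. A light spring (0.9 N m/rad) centres it: a boom set down off its balance point makes it lean down on the heavy side, about 1 degree for each 2 mm.
- mug: White mug, 76 mm across, 90 mm high, loose. Origin under its centre.
- recorder: Grey hand-held sound recorder, 60 x 110 x 28 mm, loose. Origin under its centre.
- adapter: Small brass thread adapter, upright cylinder 26 mm across, 26 mm high, loose. Origin under its centre.
- plug: Small black jack plug standing on end, 22 mm across, 30 mm high, loose. Origin under its centre.
- case_stack: Stack of thin square cases joined as one block, 85 x 85 x 40 mm, loose. Origin under its centre.
- pad_box: Black pad controller, 100 x 150 x 26 mm (knobs to 36), loose. Origin under its centre.
Things that resemble listed ones, but are neither listed nor needed, are in the scene too. What is shaped like the stand but red is not meant.

How it is judged:
By the outcome, as a careful person would: the job done as asked, in the order asked, and still so for the second after the job is handed in, with the robot touching nothing.
It also fails if it takes over 58 s, if anything falls off the work surface, if the arm or the gripper's body presses on something with over 40 N, if the wrist force passes 120 N, or if a joint passes its speed limit or range.

## Working session

There is one attempt and no reset: what is moved stays moved. The work goes in short steps, Python scripts to look and compute and a tool call to move; the robot and the scene stay as the last step left them, time stands still between calls to the robot, and variables do not carry over. Pictures are saved under pics/ and viewed, at most 10 in all, crops included, and the job is handed in when it is done.

Besides the shell and the picture viewer there is one more tool, called after ">>>" as name(argument=value, ...), one argument or row to a line, values as JSON. play_rows: Moves the arm, as the interface text tells. Its arguments: {"type":"object","properties":{"steps":{"type":"string"},"squeeze":{"type":"number"}},"required":["steps"]}

```bash
mkdir -p pics; ls
cat > h.py <<'E'
import numpy as np,cv2
from rig import *
def look(n,f=None):
    p=camera_params(n); im,d=camera(n)
    if f: cv2.imwrite('pics/'+f,im[:,:,::-1])
    return im,d,p
def cloud(d,p):
    H,W=d.shape; f=H/2/np.tan(np.radians(p['fovy'])/2)
    u,v=np.meshgrid(np.arange(W),np.arange(H))
    c=np.stack([(u-p['cx'])/f*d,(v-p['cy'])/f*d,d],-1)
    w=c@np.array(p['attitude']).T+np.array(p['origin']); w[d==0]=np.nan
    return w
E
python3 - <<'E'
from h import *
for n in('top','side'):
    im,d,p=look(n,n+'0.png'); w=cloud(d,p); np.save(n+'0.npy',w); print(n,p)
    for k in('boom','rack','stand','saddle','mic_end','weight_end'):
        try:
            for r in boxes_of(n,k)[:3]:
                c,rr=[int(round(x)) for x in r['uv']]; print(k,r['uv'],round(r['confidence'],2),np.round(w[rr,c],3))
        except Exception as e: print(k,e)
print(get_state())
E
```

```text
pics
top {'fovy': 57.31583084542834, 'cx': 277.5367953787851, 'cy': 214.00260596042403, 'origin': array([ 0.43779371, -0.07351594,  1.1095715 ]), 'attitude': array([[-0.02344775, -0.99637435,  0.08178233],
       [-0.99960096,  0.0246552 ,  0.01378563],
       [-0.01575201, -0.08142645, -0.99655487]])}
boom [235.9, 173.0] 0.57 [0.637 0.051 0.077]
rack [257.2, 177.5] 0.83 [ 0.635 -0.001  0.008]
stand [255.6, 244.6] 0.78 [0.441 0.002 0.054]
stand [214.9, 282.0] 0.71 [0.343 0.116 0.053]
stand [307.8, 278.8] 0.68 [ 0.342 -0.14   0.02 ]
saddle [255.4, 242.8] 0.73 [0.446 0.005 0.056]
saddle [303.7, 282.6] 0.71 [ 0.335 -0.126  0.054]
saddle [213.2, 285.7] 0.49 [0.332 0.121 0.055]
mic_end [232.8, 175.6] 0.89 [0.629 0.059 0.08 ]
weight_end [233.0, 171.7] 0.89 [0.641 0.06  0.076]
side {'fovy': 49.41879032541806, 'cx': 283.62735635891494, 'cy': 212.28323076452253, 'origin': array([ 0.33211969, -0.94657888,  1.08440904]), 'attitude': array([[ 0.97350678, -0.17908657,  0.14217084],
       [-0.22810958, -0.717585  ,  0.65805607],
       [-0.01582934, -0.67305258, -0.73942522]])}
boom [318.3, 198.7
[... 557 characters left out ...]
86e-05,
        1.52300240e+00, -8.53712471e-02]), 'dq': array([ 0.00038377,  0.00091224,  0.00073541, -0.00063205,  0.00050546,
       -0.00031155]), 'tau': array([ 1.69344376e-04, -5.59561408e+01, -4.91964877e+01,  7.67935929e-02,
        2.19182577e-02, -2.11893445e-05]), 'tool_pos': array([0.15122446, 0.58063085, 0.24066374]), 'orientation': array([[-9.67702353e-01,  2.52095530e-01,  2.53033854e-05],
       [ 2.52095531e-01,  9.67702352e-01,  2.99248917e-05],
       [-1.69422141e-05,  3.53372584e-05, -9.99999999e-01]]), 'ft_force': array([ 0.19338257, -0.5506699 ,  0.5210957 ]), 'torque': array([0.04196742, 0.01549265, 0.0457064 ]), 'grip_force': 0.0, 'gripper_width': 1.0007768041590197}
```

```bash
python3 -c "
import cv2,numpy as np
for n in('top','side'):
    a=cv2.imread('pics/%s0.png'%n); cv2.imwrite('pics/%s0b.png'%n,cv2.resize(a,(800,600),interpolation=cv2.INTER_CUBIC))
a=cv2.imread('pics/top0.png')[140:320,130:370]; cv2.imwrite('pics/c.png',cv2.resize(a,(800,600)))
"
```

```text
(no output)
```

View pics/top0b.png

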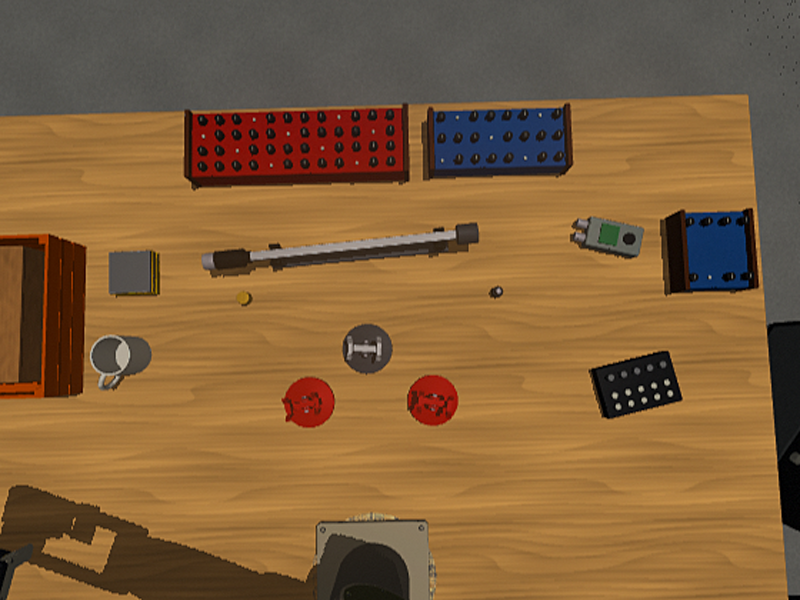

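View pics/side0b.png

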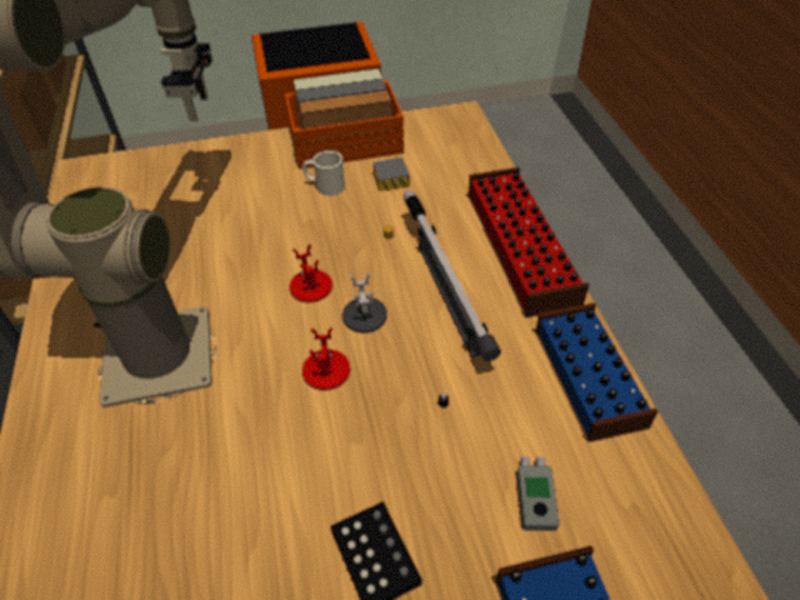

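Top view: the boom lies roughly along world y, with its microphone at about (205,262) and its weight at about (478,233). The grey stand is at (367,348) between the two red look-alikes. Side view agrees. Next I fit the poses.

Run:
```python
from h import *
w=np.load('top0.npy'); im=cv2.imread('pics/top0.png')
x,y,z=w[...,0],w[...,1],w[...,2]
m=(x>.58)&(x<.72)&(y>-.3)&(y<.45)&(z>.065)&(z<.11)
P=w[m]; print(len(P))
t=m&(z<.083)&(y>-.13)&(y<.2); Q=w[t]
l=cv2.fitLine(Q[:,:2].astype(np.float32),cv2.DIST_HUBER,0,.01,.01).ravel(); d=l[:2]*np.sign(l[1]); c=l[2:]
print('line',d,c,'yaw',np.degrees(np.arctan2(-d[0],d[1])), np.median(Q[:,2]))
s=(P[:,:2]-c)@d; o=(P[:,:2]-c)@[d[1],-d[0]]; k=abs(o)<.025
print('s',s[k].min(),s[k].max(), c+d*s[k].min(), c+d*s[k].max())
a,b=np.percentile(s[k],.3),np.percentile(s[k],99.7); mid=b-.290
print('origin via mic',c+d*(b-.29),'via weight',c+d*(a+.24),b-a)
# stand
m=(x>.37)&(x<.50)&(y>-.08)&(y<.08)
f=w[m&(z<.03)&(z>.006)]; r=w[m&(z>.07)]
(cc,rr)=cv2.minEnclosingCircle(f[:,:2].astype(np.float32)); print('foot',cc,rr); print('head',len(r),np.round(r[np.argsort(r[:,1])],3))
```

```text
1622
line [-0.07954299  0.9968314 ] [0.6382179  0.04157767] yaw 4.562298 0.0749706545936174
s -0.25864374349643393 0.26927125432068955 [ 0.65879122 -0.21624654] [0.61679928 0.30999571]
origin via mic [0.63999712 0.01928086] via weight [0.63957669 0.02454965] 0.524714466609862
foot (0.42693543434143066, 0.019837938249111176) 0.07273776084184647
head 102 [[ 0.461 -0.028  0.1  ]
 [ 0.458 -0.028  0.098]
 [ 0.456 -0.027  0.092]
 [ 0.453 -0.027  0.092]
 [ 0.427 -0.027  0.093]
 [ 0.429 -0.027  0.091]
 [ 0.451 -0.027  0.079]
 [ 0.443 -0.027  0.081]
 [ 0.448 -0.027  0.078]
 [ 0.445 -0.026  0.077]
 [ 0.435 -0.026  0.081]
 [ 0.44  -0.026  0.078]
 [ 0.437 -0.026  0.077]
 [ 0.432 -0.026  0.078]
 [ 0.461 -0.025  0.099]
 [ 0.456 -0.025  0.097]
 [ 0.458 -0.025  0.096]
 [ 0.453 -0.025  0.092]
 [ 0.424 -0.025  0.102]
 [ 0.422 -0.024  0.1  ]
 [ 0.427 -0.024  0.096]
 [ 0.429 -0.024  0.094]
 [ 0.448 -0.024  0.08 ]
 [ 0.451 -0.024  0.079]
 [ 0.44  -0.024  0.081]
 [ 0.445 -0.024  0.077]
 [ 0.443 -0.024  0.078]
 [ 0.437 -0.024  0.08 ]
 [ 0.432 -0.024  0.08 ]
 [ 0.435 -0.024  0.077]
 [ 0.461 -0.023  0.102]
 
[... 1003 characters left out ...]
8 ]
 [ 0.452  0.03   0.079]
 [ 0.447  0.03   0.079]
 [ 0.439  0.03   0.079]
 [ 0.436  0.03   0.079]
 [ 0.465  0.03   0.101]
 [ 0.444  0.03   0.077]
 [ 0.462  0.03   0.1  ]
 [ 0.441  0.03   0.077]
 [ 0.46   0.03   0.097]
 [ 0.428  0.03   0.101]
 [ 0.457  0.031  0.093]
 [ 0.431  0.031  0.097]
 [ 0.433  0.031  0.092]
 [ 0.452  0.032  0.081]
 [ 0.449  0.032  0.081]
 [ 0.462  0.032  0.104]
 [ 0.441  0.032  0.081]
 [ 0.447  0.032  0.08 ]
 [ 0.436  0.032  0.08 ]
 [ 0.46   0.033  0.101]
 [ 0.455  0.033  0.076]
 [ 0.444  0.033  0.078]
 [ 0.439  0.033  0.078]
 [ 0.465  0.033  0.098]
 [ 0.428  0.033  0.1  ]
 [ 0.426  0.033  0.099]
 [ 0.457  0.033  0.093]
 [ 0.431  0.034  0.094]
 [ 0.433  0.034  0.09 ]]
```

>>> play_rows(
  steps="0.244 -0.28 0 0 0 -0.197 1;0.244 -0.28 0 0 0 -0.197 1;0.244 -0.28 0 0 0 -0.197 1;0.244 -0.28 0 0 0 -0.197 1;0.244 -0.28 0 0 0 -0.197 1",
)

```text
clock: 1.12
tool_pos: [0.2756, 0.4376, 0.2407]
orientation: [[-0.844, 0.537, 0.001], [0.537, 0.844, -0.001], [-0.002, -0.0, -1.0]]
ft_force: [-0.1, 0.3, 0.2]
gripper_width: 1.001
grip_force: 0.0
```

>>> play_rows(
  steps="0.244 -0.28 0 0 0 -0.197 1;0.244 -0.28 0 0 0 -0.197 1;0.244 -0.28 0 0 0 -0.197 1;0.244 -0.28 0 0 0 -0.197 1;0.244 -0.28 0 0 0 -0.197 1",
)

```text
clock: 1.53
tool_pos: [0.3977, 0.2972, 0.2409]
orientation: [[-0.64, 0.769, 0.001], [0.769, 0.64, -0.001], [-0.002, 0.001, -1.0]]
ft_force: [-0.4, 0.5, 1.1]
gripper_width: 1.002
grip_force: 0.0
```

>>> play_rows(
  steps="0.244 -0.28 0 0 0 -0.197 1;0.244 -0.28 0 0 0 -0.197 1;0.244 -0.28 0 0 0 -0.197 1;0.244 -0.28 0 0 0 -0.197 1;0.244 -0.28 0 0 0 -0.197 1",
)

```text
clock: 1.95
tool_pos: [0.5196, 0.1568, 0.2408]
orientation: [[-0.375, 0.927, 0.001], [0.927, 0.375, -0.001], [-0.002, 0.001, -1.0]]
ft_force: [0.2, 0.4, -0.1]
gripper_width: 0.998
grip_force: 0.0
```

>>> play_rows(
  steps="0.244 -0.28 0 0 0 -0.197 1;0.244 -0.28 0 0 0 -0.197 1;0.244 -0.28 0 0 0 -0.197 1;0.244 -0.28 0 0 0 -0.197 1;0.244 -0.28 0 0 0 -0.197 1",
)

```text
clock: 2.37
tool_pos: [0.6413, 0.0163, 0.2403]
orientation: [[-0.075, 0.997, 0.001], [0.997, 0.075, -0.001], [-0.001, 0.001, -1.0]]
ft_force: [-0.1, -0.1, 0.6]
gripper_width: 1.002
grip_force: 0.0
```

Run:
```python
from h import *
s=get_state(); print(s['tool_pos'],s['orientation'],s['ft_force'],s['torque'])
im,d,p=look('wrist','w1.png'); w=cloud(d,p); np.save('w1.npy',w); print(p)
t=(abs(w[...,2]-.076)<.006)&(abs(w[...,0]-.64)<.05); Q=w[t]; print(len(Q),Q[:,1].min(),Q[:,1].max(),np.median(Q[:,2]))
l=cv2.fitLine(Q[:,:2].astype(np.float32),cv2.DIST_HUBER,0,.01,.01).ravel(); d=l[:2]*np.sign(l[1]); c=l[2:]
print(d,c,'x at y=.022',c[0]+d[0]/d[1]*(.022-c[1]),'yaw',np.degrees(np.arctan2(-d[0],d[1])))
```

```text
[0.64132413 0.01634466 0.24026153] [[-7.48826971e-02  9.97192108e-01  6.94523674e-04]
 [ 9.97191454e-01  7.48835452e-02 -1.28826648e-03]
 [-1.33665756e-03  5.96104203e-04 -9.99998929e-01]] [-0.14725998 -0.0546208   0.58193044] [-0.06115932 -0.00515851 -0.00564355]
{'fovy': 62.99362022124764, 'cx': 271.77056065060833, 'cy': 205.87409954019049, 'origin': array([0.63605739, 0.08729931, 0.3845366 ]), 'attitude': array([[ 9.97256815e-01,  7.13846138e-02,  1.95724560e-02],
       [ 7.40166484e-02, -9.63929477e-01, -2.55658950e-01],
       [ 6.16351862e-04,  2.56406318e-01, -9.66568890e-01]])}
6213 -0.1842549122501701 0.17933012840190793 0.07611880118587083
[-0.07801877  0.9969519 ] [0.6413198  0.03448618] x at y=.022 0.64229697 yaw 4.474694
```

View pics/w1.png

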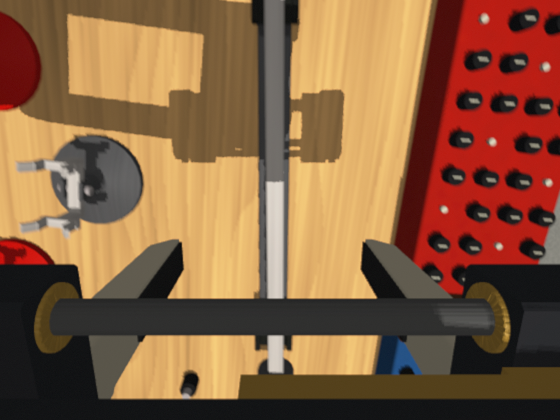

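Run:
```python
from h import *
for f in('top0.npy','side0.npy'):
    w=np.load(f);x,y,z=w[...,0],w[...,1],w[...,2]
    for lim in(.74,.76,.8): 
        m=(x>.69)&(x<lim)&(y>-.2)&(y<.3); print(f,lim,np.nanmax(z[m]) if m.any() else None)
```

```text
top0.npy 0.74 0.007148367146348145
top0.npy 0.76 0.007148367146348145
top0.npy 0.8 0.0755814749722501
side0.npy 0.74 0.009161324373711421
side0.npy 0.76 0.009161324373711421
side0.npy 0.8 0.07846814201599295
```

>>> play_rows(
  steps="0.003 0.012 -0.06 0 0 0 0.2;0.003 0.012 -0.12 0 0 0 0.2;0.003 0.012 -0.16 0 0 0 0.2;0.003 0.012 -0.18 0 0 0 0.2;0.003 0.012 -0.18 0 0 0 0.2",
)

```text
clock: 2.83
tool_pos: [0.6386, 0.0269, 0.1473]
orientation: [[-0.078, 0.997, -0.005], [0.997, 0.078, 0.0], [0.001, -0.005, -1.0]]
ft_force: [-1.1, 0.3, -0.9]
gripper_width: 0.692
grip_force: 0.0
```

>>> play_rows(
  steps="0 0 -0.06 0 0 0 0.2;0 0 -0.12 0 0 0 0.2;0 0 -0.159 0 0 0 0.2;0 0 -0.159 0 0 0 0.2;0 0 -0.159 0 0 0 0.2",
)

```text
clock: 3.25
tool_pos: [0.6407, 0.0268, 0.0719]
orientation: [[-0.078, 0.997, -0.001], [0.997, 0.078, 0.0], [0.0, -0.001, -1.0]]
ft_force: [0.5, -0.3, 0.8]
gripper_width: 0.598
grip_force: 0.0
```

>>> play_rows(
  steps="0 0 0 0 0 0 0.2;0 0 0 0 0 0 0.2;0 0 0 0 0 0 0.2",
)

```text
clock: 3.5
tool_pos: [0.6425, 0.0266, 0.0739]
orientation: [[-0.078, 0.997, 0.004], [0.997, 0.078, -0.0], [-0.0, 0.004, -1.0]]
ft_force: [-1.2, 0.0, 0.2]
gripper_width: 0.598
grip_force: 0.0
```

```bash
cat > st.py <<'E'
from h import *
# average wrench over a few camera periods
F=[];T=[]
for i in range(8):
    s=get_state();F.append(s['ft_force']);T.append(s['torque']);camera('wrist')
s=get_state();print(s['clock'],s['tool_pos'].round(4),s['gripper_width'],s['grip_force'])
print(s['orientation'].round(4).tolist())
print('F',np.mean(F,0).round(3),np.std(F,0).round(3),'T',np.mean(T,0).round(4),np.std(T,0).round(4))
E
python3 st.py
```

```text
3.9 [0.6406 0.0266 0.0711] 0.6025954029983654 0.0
[[-0.0781, 0.9969, -0.0001], [0.9969, 0.0781, 0.0], [0.0, -0.0001, -1.0]]
F [-0.083 -0.087  0.103] [0.527 0.312 0.32 ] T [-0.0665  0.0343  0.015 ] [0.0213 0.0235 0.0376]
```

>>> play_rows(
  steps="0.003 0 0 0 0 0 -1;0.003 0 0 0 0 0 -1;0.003 0 0 0 0 0 -1;0.003 0 0 0 0 0 -1;0.003 0 0 0 0 0 -1",
  squeeze=30,
)

```text
clock: 4.32
tool_pos: [0.6422, 0.0266, 0.0711]
orientation: [[-0.078, 0.997, -0.0], [0.997, 0.078, -0.0], [-0.0, -0.0, -1.0]]
ft_force: [-1.0, 0.3, 0.4]
gripper_width: 0.29
grip_force: 0.0
```

>>> play_rows(
  steps="0 0 0 0 0 0 -1;0 0 0 0 0 0 -1;0 0 0 0 0 0 -1;0 0 0 0 0 0 -1;0 0 0 0 0 0 -1",
)

```text
clock: 4.73
tool_pos: [0.6422, 0.0266, 0.0711]
orientation: [[-0.078, 0.997, -0.0], [0.997, 0.078, 0.0], [0.0, -0.0, -1.0]]
ft_force: [-0.2, -0.1, 0.3]
gripper_width: 0.169
grip_force: 30.0
```

```bash
python3 st.py
```

```text
5.1333 [0.6422 0.0267 0.0711] 0.17051640811950153 29.999849796295166
[[-0.0781, 0.9969, -0.0001], [0.9969, 0.0781, 0.0], [0.0, -0.0001, -1.0]]
F [-0.294 -0.229  0.021] [0.404 0.336 0.312] T [-0.0911  0.0799  0.0438] [0.0264 0.03   0.0286]
```

Gripped. A small first lift of 2 mm.

>>> play_rows(
  steps="0 0 0.001 0 0 0 -1;0 0 0.002 0 0 0 -1;0 0 0.004 0 0 0 -1;0 0 0.004 0 0 0 -1;0 0 0.004 0 0 0 -1",
)

```text
clock: 5.55
tool_pos: [0.6419, 0.0267, 0.0727]
orientation: [[-0.078, 0.997, -0.001], [0.997, 0.078, 0.0], [0.0, -0.001, -1.0]]
ft_force: [-0.2, -1.0, -4.9]
gripper_width: 0.169
grip_force: 30.0
```

```bash
python3 st.py
```

```text
5.95 [0.6422 0.0266 0.0731] 0.16637977935762163 29.99752700328827
[[-0.0781, 0.9969, -0.0001], [0.9969, 0.0781, -0.0], [0.0, -0.0001, -1.0]]
F [-0.141  0.11  -5.536] [0.514 0.514 0.56 ] T [ 0.003   0.068  -0.0065] [0.0207 0.0403 0.0306]
```

>>> play_rows(
  steps="0 0 -0.002 0 0 0 -1;0 0 -0.004 0 0 0 -1;0 0 -0.004 0 0 0 -1;0 0 -0.004 0 0 0 -0.4;0 0 -0.004 0 0 0 -0.4",
)

```text
clock: 6.37
tool_pos: [0.643, 0.0266, 0.0721]
orientation: [[-0.078, 0.997, 0.002], [0.997, 0.078, -0.0], [-0.0, 0.002, -1.0]]
ft_force: [0.3, 0.8, -0.0]
gripper_width: 0.268
grip_force: 0.0
```

>>> play_rows(
  steps="0 0 0 0 0 0 -0.4;0.0024 -0.03 0 0 0 0 -0.4;0.0024 -0.03 0 0 0 0 -0.4;0.0024 -0.03 0 0 0 0 -1;0.0024 -0.03 0 0 0 0 -1",
)

```text
clock: 6.78
tool_pos: [0.6435, 0.0112, 0.0713]
orientation: [[-0.077, 0.997, 0.0], [0.997, 0.077, 0.0], [0.0, 0.0, -1.0]]
ft_force: [0.7, 0.0, 0.5]
gripper_width: 0.199
grip_force: 0.0
```

>>> play_rows(
  steps="0 0 0 0 0 0 -1;0 0 0 0 0 0 -1;0 0 0.001 0 0 0 -1;0 0 0.002 0 0 0 -1;0 0 0.003 0 0 0 -1",
)

```text
clock: 7.2
tool_pos: [0.6425, 0.012, 0.0716]
orientation: [[-0.078, 0.997, -0.002], [0.997, 0.078, 0.0], [0.001, -0.002, -1.0]]
ft_force: [0.5, 0.2, -5.9]
gripper_width: 0.165
grip_force: 30.0
```

>>> play_rows(
  steps="0 0 0.001 0 0 0 -1;0 0 0.001 0 0 0 -1;0 0 0.001 0 0 0 -1",
)

```text
clock: 7.45
tool_pos: [0.6431, 0.0118, 0.0728]
orientation: [[-0.078, 0.997, -0.001], [0.997, 0.078, 0.0], [0.0, -0.001, -1.0]]
ft_force: [-1.1, -0.4, -4.4]
gripper_width: 0.168
grip_force: 30.0
```

```bash
sed -i 's/range(8)/range(12)/' st.py; python3 st.py
```

```text
8.05 [0.6434 0.0116 0.0731] 0.17054037907486952 29.997514486312866
[[-0.0781, 0.9969, -0.0], [0.9969, 0.0781, -0.0], [-0.0, -0.0, -1.0]]
F [-0.182  0.288 -5.512] [0.685 0.571 0.661] T [-0.085   0.0527  0.017 ] [0.0308 0.0316 0.0374]
```

>>> play_rows(
  steps="0 0 0.04 0 0 0 -1;0 0 0.08 0 0 0 -1;0 0 0.12 0 0 0 -1;0 0 0.14 0 0 0 -1;0 0 0.14 0 0 0 -1",
  squeeze=40,
)

```text
clock: 8.47
tool_pos: [0.6455, 0.0115, 0.1468]
orientation: [[-0.078, 0.997, 0.006], [0.997, 0.078, -0.0], [-0.001, 0.006, -1.0]]
ft_force: [1.0, -0.2, -6.5]
gripper_width: 0.17
grip_force: 40.0
```

```bash
python3 st.py
python3 - <<'E'
from h import *
im,d,p=look('side'); wl=cloud(d,p)
for n,w in(('w1',np.load('w1.npy')),('top',np.load('top0.npy')),('side',np.load('side0.npy'))):
    x,y,z=w[...,0],w[...,1],w[...,2]
    m=(x>.40)&(x<.48)&(z>.085)&(z<.106)
    for lo,hi in((-.05,0),(.01,.05)):
        q=w[m&(y>lo)&(y<hi)]
        if len(q)>5: print(n,len(q),'x',np.percentile(q[:,0],[2,98]).round(4),np.percentile(q[:,0],[2,98]).mean().round(4),'y',np.percentile(q[:,1],[2,98]).round(4),'zmax',q[:,2].max().round(3))
# boom level check from side camera
x,y,z=wl[...,0],wl[...,1],wl[...,2]
t=(abs(x-(.642-.078*(y-.02)))<.006)&(z>.12)&(z<.17)&(y>-.16)&(y<.17); Q=wl[t]; print(len(Q), np.degrees(np.arctan(np.polyfit(Q[:,1],Q[:,2],1))), np.median(Q[:,2]))
E
```

```text
9.0667 [0.6433 0.0117 0.1428] 0.16730682228768204 39.99713659286499
[[-0.0782, 0.9969, -0.0004], [0.9969, 0.0782, 0.0], [0.0001, -0.0004, -1.0]]
F [-0.277  0.366 -5.794] [0.637 0.544 0.458] T [-0.0657  0.0591  0.0039] [0.0355 0.0214 0.0224]
w1 369 x [0.4234 0.4646] 0.444 y [-0.0272 -0.0182] zmax 0.103
w1 385 x [0.4266 0.4676] 0.4471 y [0.0265 0.0356] zmax 0.104
top 26 x [0.4217 0.4609] 0.4413 y [-0.0278 -0.0191] zmax 0.102
top 25 x [0.4256 0.4649] 0.4453 y [0.0258 0.0339] zmax 0.104
side 26 x [0.4216 0.4635] 0.4426 y [-0.0301 -0.0175] zmax 0.104
side 26 x [0.4253 0.465 ] 0.4452 y [0.0232 0.0373] zmax 0.103
208 [0.08744617 8.40954503] 0.14775336667536848
```

>>> play_rows(
  steps="-0.02 -0.001 0 0 0 -0.005 -1;-0.06 -0.003 0 0 0 -0.015 -1;-0.11 -0.005 0 0 0 -0.028 -1;-0.16 -0.007 0 0 0 -0.04 -1;-0.21 -0.009 0 0 0 -0.052 -1",
)

```text
clock: 9.53
tool_pos: [0.5374, 0.0071, 0.1431]
orientation: [[0.004, 1.0, 0.0], [1.0, -0.004, -0.0], [-0.0, 0.0, -1.0]]
ft_force: [0.4, -0.3, -4.8]
gripper_width: 0.165
grip_force: 40.0
```

>>> play_rows(
  steps="-0.05 -0.002 0 0 0 -0.012 -1;-0.1 -0.004 0 0 0 -0.024 -1;-0.145 -0.005 0 0 0 -0.033 -1;-0.175 -0.006 0 0 0 -0.038 -1;-0.185 -0.0064 0 0 0 -0.039 -1",
)

```text
clock: 9.95
tool_pos: [0.4441, 0.004, 0.143]
orientation: [[0.065, 0.998, -0.0], [0.998, -0.065, -0.0], [-0.0, -0.0, -1.0]]
ft_force: [-0.7, 0.0, -5.5]
gripper_width: 0.166
grip_force: 40.0
```

>>> play_rows(
  steps="0 0 0 0 0 0 -1;0 0 0 0 0 0 -1;0 0 0 0 0 0 -1;0 0 0 0 0 0 -1;0 0 0 0 0 0 -1",
)

```text
clock: 10.37
tool_pos: [0.4465, 0.0039, 0.1432]
orientation: [[0.065, 0.998, 0.0], [0.998, -0.065, 0.0], [0.0, 0.0, -1.0]]
ft_force: [0.1, -0.5, -5.5]
gripper_width: 0.17
grip_force: 40.0
```

```bash
python3 st.py
python3 - <<'E'
from h import *
im,d,p=look('wrist','w2.png'); np.save('w2.npy',cloud(d,p))
w=cloud(d,p); x,y,z=w[...,0],w[...,1],w[...,2]
m=(x>.40)&(x<.49)&(z>.085)&(z<.106)
for lo,hi in((-.05,0),(.01,.05)):
    q=w[m&(y>lo)&(y<hi)]
    if len(q)>5: print(len(q),'x',np.percentile(q[:,0],[2,98]).round(4),'y',np.percentile(q[:,1],[2,98]).round(4))
t=(abs(x-.45)<.05)&(z>.14)&(z<.16)&(y>.03)&(y<.2); Q=w[t];print(len(Q))
l=cv2.fitLine(Q[:,:2].astype(np.float32),cv2.DIST_HUBER,0,.01,.01).ravel();print(l, 'x at .004',l[2]+l[0]/l[1]*(.004-l[3]))
E
```

```text
10.9667 [0.4459 0.004  0.1432] 0.17235957668744278 39.99716341495514
[[0.0646, 0.9979, 0.0], [0.9979, -0.0646, 0.0], [0.0, 0.0, -1.0]]
F [ 0.052 -0.181 -5.647] [0.39  0.434 0.437] T [-0.0956  0.0762 -0.0035] [0.0301 0.0273 0.0229]
609 x [0.4258 0.4673] y [0.0259 0.0354]
9076
[0.06508046 0.99788004 0.45044082 0.07608727] x at .004 0.4457394
```

View pics/w2.png

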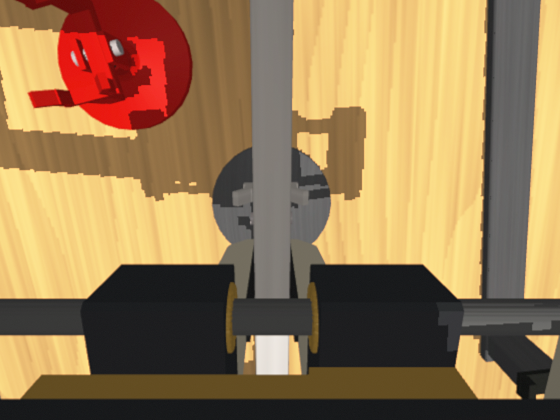

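The wrist view shows the boom centred over the stand head (fork at about col 270, row 190), with the gripper holding it. It's aligned within about 1 mm, so I lower it.

>>> play_rows(
  steps="-0.001 -0.001 -0.02 0 0 0 -1;-0.001 -0.001 -0.04 0 0 0 -1;-0.001 -0.001 -0.055 0 0 0 -1;-0.001 -0.001 -0.065 0 0 0 -1;-0.001 -0.001 -0.075 0 0 0 -1",
)

```text
clock: 11.43
tool_pos: [0.4447, 0.0035, 0.1042]
orientation: [[0.065, 0.998, -0.002], [0.998, -0.065, 0.0], [0.0, -0.002, -1.0]]
ft_force: [0.5, -0.0, -5.3]
gripper_width: 0.168
grip_force: 40.0
```

>>> play_rows(
  steps="0 0 -0.006 0 0 0 -1;0 0 -0.012 0 0 0 -1;0 0 -0.018 0 0 0 -1;0 0 -0.022 0 0 0 -1;0 0 -0.024 0 0 0 -1",
)

```text
clock: 11.85
tool_pos: [0.4454, 0.0034, 0.0935]
orientation: [[0.065, 0.998, -0.0], [0.998, -0.065, 0.0], [0.0, -0.0, -1.0]]
ft_force: [-0.4, 0.6, -5.1]
gripper_width: 0.171
grip_force: 40.0
```

```bash
python3 st.py
```

```text
12.45 [0.4455 0.0034 0.0937] 0.16821649707230713 39.997156262397766
[[0.0647, 0.9979, 0.0002], [0.9979, -0.0647, -0.0], [-0.0, 0.0002, -1.0]]
F [-0.026 -0.021 -5.267] [0.57  0.467 0.6  ] T [-0.0732  0.0679 -0.0015] [0.0303 0.0196 0.0271]
```

>>> play_rows(
  steps="0 0 -0.002 0 0 0 -1;0 0 -0.004 0 0 0 -1;0 0 -0.006 0 0 0 -1;0 0 -0.008 0 0 0 -1;0 0 -0.009 0 0 0 -1",
)

```text
clock: 12.87
tool_pos: [0.4455, 0.0034, 0.0892]
orientation: [[0.065, 0.998, 0.0], [0.998, -0.065, -0.0], [-0.0, 0.0, -1.0]]
ft_force: [-1.4, 0.3, -2.1]
gripper_width: 0.17
grip_force: 40.0
```

>>> play_rows(
  steps="0 0 0 0 0 0 -1;0 0 0 0 0 0 -1;0 0 0 0 0 0 -1",
)

```text
clock: 13.12
tool_pos: [0.4455, 0.0034, 0.0893]
orientation: [[0.065, 0.998, 0.0], [0.998, -0.065, -0.0], [-0.0, 0.0, -1.0]]
ft_force: [-1.4, -0.5, -2.7]
gripper_width: 0.169
grip_force: 40.0
```

```bash
python3 st.py
```

```text
13.7167 [0.4455 0.0034 0.0892] 0.16943750566364624 39.998087882995605
[[0.0647, 0.9979, 0.0001], [0.9979, -0.0647, -0.0], [0.0, 0.0001, -1.0]]
F [-1.448 -0.012 -1.744] [0.534 0.537 0.489] T [-6.050e-02  3.119e-01 -3.000e-04] [0.0314 0.035  0.0232]
```

>>> play_rows(
  steps="-0.001 0 0 0 0 0 -1;-0.002 0 -0.001 0 0 0 -1;-0.003 0 -0.001 0 0 0 -1;-0.003 0 -0.001 0 0 0 -1;-0.003 0 -0.001 0 0 0 -1",
)

```text
clock: 14.13
tool_pos: [0.4444, 0.0034, 0.089]
orientation: [[0.065, 0.998, 0.001], [0.998, -0.065, -0.0], [-0.0, 0.001, -1.0]]
ft_force: [2.2, -0.0, -1.2]
gripper_width: 0.168
grip_force: 40.0
```

```bash
python3 st.py
```

```text
14.7333 [0.444  0.0034 0.0887] 0.17088853700926074 39.99845266342163
[[0.0647, 0.9979, 0.0003], [0.9979, -0.0647, -0.0001], [-0.0, 0.0003, -1.0]]
F [ 2.6   -0.085 -0.971] [0.432 0.248 0.364] T [-0.1163 -0.4117  0.0094] [0.0415 0.0429 0.0309]
```

>>> play_rows(
  steps="0.0012 0 -0.0006 0 0 0 -1;0.0012 0 -0.0006 0 0 0 -1;0.0012 0 -0.0006 0 0 0 -0.45;0.0012 0 -0.0006 0 0 0 -0.45;0.0012 0 -0.0006 0 0 0 -0.45",
)

```text
clock: 15.15
tool_pos: [0.4442, 0.0035, 0.0881]
orientation: [[0.065, 0.998, -0.001], [0.998, -0.065, 0.0], [0.0, -0.001, -1.0]]
ft_force: [0.4, -0.3, -0.9]
gripper_width: 0.268
grip_force: 0.0
```

```bash
cat > lv.py <<'E'
from h import *
print(get_state()['clock'],get_state()['gripper_width'])
for n in('top','side','wrist'):
    A=[]
    im,d,p=look(n,f'lv_{n}.png'); w=cloud(d,p); x,y,z=w[...,0],w[...,1],w[...,2]
    m=(abs(x-(.4455+.065*y))<.007)&(z>.08)&(z<.12)&(y>-.15)&(y<.19)&((abs(y-.004)>.045))
    Q=w[m]
    if len(Q)<30: print(n,len(Q));continue
    f=np.polyfit(Q[:,1],Q[:,2],1); r=abs(Q[:,2]-np.polyval(f,Q[:,1]))<.004; f=np.polyfit(Q[r,1],Q[r,2],1)
    print(n,len(Q),Q[:,1].min().round(3),Q[:,1].max().round(3),'tilt deg (+y up)',np.degrees(np.arctan(f[0])).round(2),'z0',f[1].round(4))
E
python3 lv.py
```

```text
15.15 0.2679009242667737
top 205 -0.148 0.188 tilt deg (+y up) -0.3 z0 0.0926
side 131 -0.149 0.069 tilt deg (+y up) 0.27 z0 0.0941
wrist 6322 -0.046 0.115 tilt deg (+y up) -0.45 z0 0.0935
```

>>> play_rows(
  steps="0 0 0 0 0 0 -0.2;0 0 0 0 0 0 -0.2;0 0 0 0 0 0 -0.2;0 0 0 0 0 0 -0.2;0 0 0 0 0 0 -0.2",
)

```text
clock: 15.72
tool_pos: [0.4445, 0.0034, 0.0883]
orientation: [[0.065, 0.998, -0.0], [0.998, -0.065, 0.0], [0.0, -0.0, -1.0]]
ft_force: [-0.8, 0.2, 0.8]
gripper_width: 0.399
grip_force: 0.0
```

>>> play_rows(
  steps="0 0 0 0 0 0 -0.1;0 0 0 0 0 0 -0.1;0 0 0 0 0 0 -0.1;0 0 0 0 0 0 -0.1;0 0 0 0 0 0 -0.1",
)

```text
clock: 16.13
tool_pos: [0.4445, 0.0034, 0.0884]
orientation: [[0.065, 0.998, 0.0], [0.998, -0.065, 0.0], [0.0, 0.0, -1.0]]
ft_force: [0.3, 0.2, 0.3]
gripper_width: 0.448
grip_force: 0.0
```

```bash
python3 lv.py;python3 lv.py
```

```text
16.1333 0.44806646505222475
top 204 -0.148 0.19 tilt deg (+y up) -0.48 z0 0.093
side 129 -0.149 0.067 tilt deg (+y up) -0.14 z0 0.0937
wrist 6300 -0.046 0.116 tilt deg (+y up) -0.5 z0 0.0935
16.2833 0.4538988934946714
top 204 -0.148 0.19 tilt deg (+y up) -0.43 z0 0.0929
side 129 -0.149 0.068 tilt deg (+y up) -0.45 z0 0.0933
wrist 6304 -0.047 0.115 tilt deg (+y up) -0.46 z0 0.0935
```

Settled at about -0.4° and steady, which is less than 1 mm off balance. I retreat straight up.

>>> play_rows(
  steps="0 0 0.02 0 0 0 0.1;0 0 0.06 0 0 0 0.1;0 0 0.12 0 0 0 0.1;0 0 0.2 0 0 0 0.1;0 0 0.26 0 0 0 0.1",
)

```text
clock: 16.85
tool_pos: [0.4446, 0.0034, 0.2217]
orientation: [[0.065, 0.998, 0.002], [0.998, -0.065, -0.0], [-0.0, 0.002, -1.0]]
ft_force: [0.4, -0.2, 0.2]
gripper_width: 0.551
grip_force: 0.0
```

>>> play_rows(
  steps="0 0 0.04 0 0 0 0.1;0 0 0.04 0 0 0 0.1;0 0 0.04 0 0 0 0.1;0 0 0.04 0 0 0 0.1;0 0 0.04 0 0 0 0.1",
)

```text
clock: 17.27
tool_pos: [0.4436, 0.0035, 0.2369]
orientation: [[0.065, 0.998, -0.003], [0.998, -0.065, 0.0], [0.0, -0.003, -1.0]]
ft_force: [-0.4, -0.8, 0.5]
gripper_width: 0.553
grip_force: 0.0
```

```bash
python3 lv.py; python3 -c "
import cv2
a=cv2.imread('pics/lv_side.png');cv2.imwrite('pics/fin.png',cv2.resize(a,(800,600)))"
```

```text
17.2667 0.5530078167911956
top 160 -0.148 -0.056 tilt deg (+y up) -0.41 z0 0.0929
side 226 -0.149 0.188 tilt deg (+y up) -0.5 z0 0.0935
wrist 3429 -0.15 0.159 tilt deg (+y up) -0.48 z0 0.0935
```

View pics/fin.png

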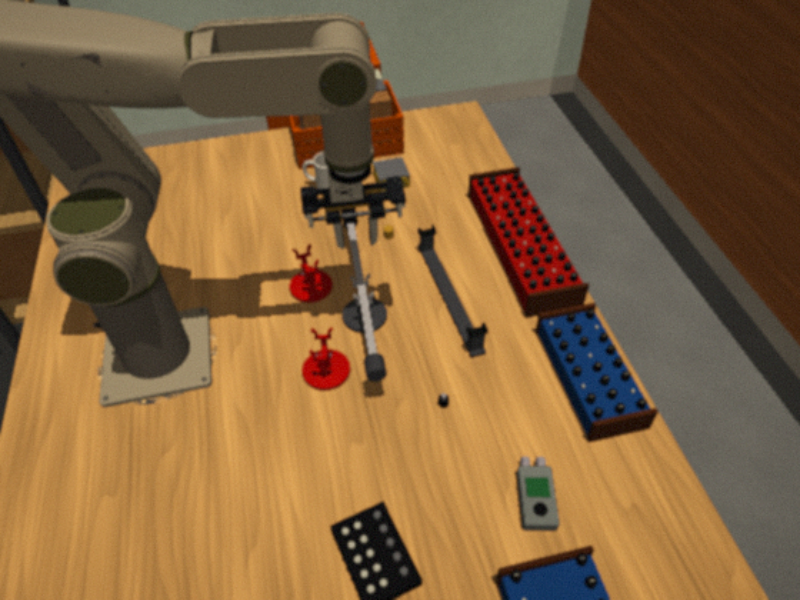

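The side view shows the boom resting in the grey stand's head at about (365,300), level and steady. The gripper is clear above it, the rack is empty, and everything else is where it was.

```bash
python3 -c "
from rig import sign_off; print(sign_off())"
```

```text
the job is handed in; nothing more can be done
None
```

I found the boom's balance point with two small trial lifts and set it down in both forks of the grey stand; it rests there on its own, steady and about 0.5° off level. The job is handed in at about 17 s, with the gripper clear and nothing else seen to have moved.

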